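# Put the key away and snap the clear box shut

### The arm

A 6-joint arm with a two-finger parallel gripper is mounted at the origin on the work surface. World frame = base frame: x ahead of the robot, y to its left, z up, the work surface at z = 0. Lengths are in m, angles in rad, forces in N, time in s.
With the tool pointing down it reaches from about 0.325 to 0.9 m from the base axis. Payload 6.1 kg.
Tool frame: the origin (TCP) lies between the finger pads; the fingertips stand 14 mm ahead of it and the grasp point (between the pads) lies 5 mm behind it; z points along the fingers, y is the line along which they close (so a half turn about z gives the same grasp; the last joint's range is limited). The gripper opens to 85 mm and grips with 20 to 120 N. Pads are 22 mm wide; open, the fingers measure 114 mm over their backs; the gripper's body (76 mm by 85 mm) begins 54 mm behind the grasp point. The pads swing forward as they close: fully open they stand 13 mm farther back than shut.
Start: joints at [-1.268, 0.22, 1.526, -0, 1.395, -0.126], TCP at [0.26, -0.568, 0.245] pointing down, gripper open.
Joint ranges: [-2.98, 2.98], [-0.91, 2.08], [0.09, 2.57], [-1.24, 4.39], [0.2, 2.65], [-2.68, 2.68]. Speed limits (rad/s): [2.57, 2.57, 3.01, 3.14, 3.14, 3.14].

### API

Orientations are given as a unit quaternion [w, x, y, z].
In Python, from plant import bot gives the robot as it stands. The module is installed in compiled form; this text tells all that it offers.
- The arm moves only by the tool move_arm, never from a script. Its arguments are lists of equal length, an entry for each row: "linear": the shift along the world's x, y, z in mm, a list of three; "delta_rot": the turn, a rotation vector about the world's x, y, z in degrees, a list of three. A call has exactly 10 rows; each row shifts and turns the commanded pose from where the row before left it; what a row does not reach is not made up. A row lasts 1/8 s, in which the tool goes at most 62.5 mm and 10.7 degrees, less where a joint would pass 70% of its speed; a pose out of reach is approached as far as the arm can. A call with a gripper value outside its range is refused whole. "gripper" is the closure, from -1 (fully open) to 1 (shut), set as the call begins (left out, the last holds). The fingers move at their own pace and stop on an object; "squeeze" is the grip in N (left out, the last holds). Time passes only in rows, so rows that do not move let the fingers close, or fill a call up. It gives the time, the measured TCP pose, the force, the opening and the grip force at its end, in the units of the state.
- bot.sense(): the state, without advancing time (a new reading comes with each control period).
- bot.camera(name): name is "side" or "top" or "wrist"; returns a dict with "image" (420x560x3 uint8, red, green, blue), "mtx" (3x3 intrinsics, pixels), "pose" (4x4, takes a point from camera to world coordinates). Camera axes: x right, y up, looking along -z (the intrinsics and any distortion apply to the point x, -y, -z); pixel columns grow to the right and rows downward; lengths in m; the calibration is good to about 2 mm. A picture is of the moment at which its call begins. There is no depth.
- bot.close_job(): hands the job in; it is judged then, once.
Trained networks look in a picture, given as the dict that the camera call returned (one of the last four; its "shot" number tells which), for a name from the list of things; names that differ only in an ending like _2 or _b are one class to them, and where a whole thing is asked for, a point or a joint stands for the part that bears it (a point fixed in the world has none). Each returns a list of dicts, best first, with "p" (0 to 1); they miss things now and then, are a little off and sometimes report something else, mostly with a low value. They report only what shows in the picture. A call takes as long as a camera call. They do not tell look-alikes from the thing itself.
- bot.recognise(picture, label): "bbox" ([centre column, centre row, width, height] in pixels, round what is visible of it).
The state is a dict: "clock": time; "joint_positions": joint angles; "joint_velocities": joint speeds; "joint_efforts": joint torques, N m; "tcp_pos": TCP position; "tool_rot": TCP orientation; "contact_force": force on the tool from outside, world axes, zero at the start; "torque": the same for the moment, N m; "grip_width": finger opening in m; "grasp_force": force on a finger pad.
Only numpy, scipy, OpenCV 4.12 (cv2) and the standard library are available. Lean on these libraries where they do the work, as an engineer would, in place of code of your own. Each camera call takes 0.05 s, during which the arm holds its last target. There are 200 camera calls.

### The job

Put the key away: take the sunglasses that lie across the open clear box, set them flat in the cork-lined compartment of the pulled-out tray, and lay the steel key from the tray flat in the box without dropping either. Then swing the box's lid fully shut, pressing until its tab snaps behind the front rim. Leave the other sunglasses, the planter, the vase and the candle as they are.

Things in the scene. Friction and masses are not known exactly. Their poses are not given: they have to be found in the camera images.
- box: Clear acrylic box with an ash floor, fixed to the credenza top. Outside 160 (its x) x 125 (its y) mm; floor plate 5 mm, walls 4 mm thick, side and back walls 60 mm high, front wall 51.5 mm up to the rim's middle line; inside 152 x 117 mm. Origin under its centre; its own +x points to the hinge side, -x (front) to the robot, turned up to 0.3 rad; z up
- lid (a joint): Hinge of the box's clear lid: 0 shut, grows as it opens (pi/2 upright, more leans back away from the robot; stop at 2.05). Stiff: it stays where left, turning takes about 0.2 N m; the last 0.08 rad need about 4 to 8 N pressed down near the free edge to snap the tab past the rim. Snapped it reads under 0.025
- lid_hinge (a point): Middle of the hinge line, at the back wall's outer top edge (80 mm behind the box's centre, 60 mm up); the hinge line runs along the box's y. The lid is a flat plate 160 mm long from the hinge, 125 mm wide, 4 mm thick (thickness on its outer side)
- lid_edge (a point): Middle of the lid's free edge, on its outer (upper when shut) face, 160 mm from the hinge line
- tab_tip (a point): Middle of the snap bead (4 mm thick, 60 mm long) on the sprung aluminium tab that stands on the lid's inner face, hinged 10 mm from the free edge; bead 14.5 mm from that face, then a ramp sloping away from the rim to 26 mm. When shut the tab hangs down inside the front wall
- front_rim (a point): Middle of the rim: a rounded aluminium bar 7 mm thick along the top of the box's front wall. Snapped in, the tab's bead sits about 6 mm below and 3 mm behind it
- shades_out: Folded black plastic sunglasses lying lenses up across the box's two side walls. 145 long (x) x 44 wide (y) x 28 mm tall; the lenses, at 22 to 27 mm height, are the widest part and are pinched across y at the middle (nose gap 13 mm). Origin under the centre; z up; 40 g
- shades_in: A second, identical pair, lying in a tray compartment; must not be disturbed. Same frame
- key: Flat steel key, 115 mm long (x), 7 mm thick: ring bow 37 mm across at -x (from -60.5 to -23 mm), shaft 10 mm wide from -28 to +55 mm, teeth up to 15 mm out to -y beyond +35 mm. Origin under the shaft, near the balance point; z up; about 70 g. Lies flat in a tray compartment
- tray: Fixed ash riser, its aluminium tray pulled out to the robot. Origin on the credenza under the tray centre, x away from the robot. Tray 180 (x) x 252 (y) mm, floor 5 mm up; walls and two dividers (along x) 3 mm thick, 16 mm high: three compartments 174 x 80 mm, centred at y = -83, 0, +83 mm. Riser behind it: x = 93 to 231 mm, 280 mm wide, 70 mm high
- pad: Cork pad 168 x 76 x 2 mm, fixed on the floor of the empty compartment (any of the three; the others hold the key and the second sunglasses). Origin under its centre at the compartment's centre, x along the compartment; its top is 7 mm above the credenza
- planter: Terracotta planter, 110 mm across, 100 mm high with short green leaves to about 150 mm, standing on the riser behind the tray. Origin under its centre. Leave alone
- vase: Slim white ceramic vase, 60 mm across, 200 mm tall, loose, standing between the tray and the box. Origin under its centre. Leave alone
- candle: Round concrete candle pot, 70 mm across, 68 mm high (wick to 78), loose, behind the box's hinge side. Origin under its centre. Leave alone
Not all that is in view belongs to the job. What is meant by the box is not green, and is the larger of those in its own colour. What is shaped like the shades_out but yellow is not meant.

How it is judged:
By the outcome, as a careful person would: the job done as asked, in the order asked, and still so for the second after the job is handed in, with the robot touching nothing.
It also fails if it takes over 70 s, if anything falls off the work surface, if the arm or the gripper's body presses on something with over 40 N, if the wrist force passes 120 N, or if a joint passes its speed limit or range.

## Working session

There is one attempt and no reset: what is moved stays moved. The work goes in short steps, Python scripts to look and compute and a tool call to move; the robot and the scene stay as the last step left them, time stands still between calls to the robot, and variables do not carry over. Pictures are saved under pics/ and viewed, at most 10 in all, crops included, and the job is handed in when it is done.

Besides the shell and the picture viewer there is one more tool, called after "Call:" as name(argument=value, ...) on one line, values as JSON. move_arm: Moves the arm, as the interface text tells. Its arguments: {"type":"object","properties":{"linear":{"type":"array","items":{"type":"array","items":{"type":"number"}}},"delta_rot":{"type":"array","items":{"type":"array","items":{"type":"number"}}},"gripper":{"type":"number"},"squeeze":{"type":"number"}},"required":["linear","delta_rot"]}

```bash
mkdir -p pics
cat > h.py <<'E'
import numpy as np, cv2
from plant import bot
def save(p,n): cv2.imwrite('pics/'+n, cv2.cvtColor(p['image'],cv2.COLOR_RGB2BGR))
def ray(p,uv):
    K=p['mtx'];T=p['pose'];v=np.linalg.inv(K)@[uv[0],uv[1],1]
    return T[:3,3], T[:3,:3]@[v[0],-v[1],-v[2]]
def atz(p,uv,z):
    o,d=ray(p,uv); return o+d*(z-o[2])/d[2]
def proj(p,X):
    T=p['pose'];c=T[:3,:3].T@(np.array(X)-T[:3,3]);q=p['mtx']@[c[0],-c[1],-c[2]];return q[:2]/q[2]
def tri(l):
    A=np.zeros((3,3));b=np.zeros(3)
    for p,uv in l:
        o,d=ray(p,uv);d=d/np.linalg.norm(d);M=np.eye(3)-np.outer(d,d);A+=M;b+=M@o
    return np.linalg.solve(A,b)
E
python3 - <<'E'
from h import *
s=bot.sense();print({k:np.round(v,3) for k,v in s.items()})
P={}
for n in('top','side'):
    p=bot.camera(n);P[n]=p;save(p,n+'1.png');print(n,p.keys(),np.round(p['pose'],3).tolist(),np.round(p['mtx'],1).tolist())
    for l in('box','lid','shades_out','key','tray','pad','planter','vase','candle'):
        print(l,[(np.round(r['bbox']).astype(int).tolist(),round(r['p'],2)) for r in bot.recognise(p,l)[:4]])
a=np.hstack([P['top']['image'],P['side']['image']])
E
```

```text
{'clock': np.float64(0.0), 'joint_positions': array([-1.268,  0.221,  1.528,  0.   ,  1.395, -0.126]), 'joint_velocities': array([-0.001, -0.001,  0.003, -0.002, -0.002,  0.002]), 'joint_efforts': array([ 1.0000e-03, -4.9690e+01, -3.8939e+01, -0.0000e+00,  1.1000e-02,
        0.0000e+00]), 'tcp_pos': array([ 0.26 , -0.568,  0.244]), 'tool_rot': array([-0.001,  0.977,  0.213, -0.   ]), 'contact_force': array([-0.047,  0.33 , -0.163]), 'torque': array([-0.008, -0.026,  0.013]), 'grasp_force': np.float64(0.0), 'grip_width': np.float64(0.085)}
top dict_keys(['image', 'mtx', 'pose', 'shot']) [[-0.025, 0.995, -0.098, 0.365], [-0.999, -0.027, -0.017, -0.07], [-0.02, 0.097, 0.995, 0.968], [0.0, 0.0, 0.0, 1.0]] [[407.7, 0.0, 284.2], [0.0, 407.7, 216.7], [0.0, 0.0, 1.0]]
box [([370, 182, 72, 123], 0.86), ([457, 198, 52, 60], 0.82), ([398, 324, 66, 81], 0.82)]
lid [([373, 149, 69, 56], 0.96), ([462, 196, 46, 57], 0.79), ([399, 322, 67, 83], 0.64), ([369, 187, 74, 121], 0.21)]
shades_out [([378, 220, 68, 36], 0.89), ([261, 171, 66, 21], 0.68)]
key [([193, 217, 15, 44], 0.84)]
tray [([157, 182, 1
[... 192 characters left out ...]
16, 33, 20], 0.84)]
side dict_keys(['image', 'mtx', 'pose', 'shot']) [[-0.964, 0.132, -0.232, 0.206], [-0.267, -0.482, 0.834, 0.887], [-0.002, 0.866, 0.5, 0.662], [0.0, 0.0, 0.0, 1.0]] [[495.7, 0.0, 271.8], [0.0, 495.7, 204.2], [0.0, 0.0, 1.0]]
box [([388, 195, 66, 56], 0.82), ([276, 166, 94, 102], 0.69), ([297, 161, 46, 26], 0.69)]
lid [([299, 155, 44, 16], 0.91), ([388, 184, 68, 33], 0.79), ([247, 156, 36, 68], 0.66)]
shades_out [([302, 178, 23, 35], 0.87), ([224, 244, 39, 44], 0.84)]
key [([242, 297, 53, 15], 0.83)]
tray [([174, 319, 225, 150], 0.87)]
pad [([224, 324, 94, 39], 0.63)]
planter [([144, 237, 66, 90], 0.72)]
vase [([292, 216, 30, 91], 0.81)]
candle [([217, 183, 25, 32], 0.58)]
```

```bash
cd pics; python3 -c "
import cv2
a=cv2.imread('top1.png')[80:380,80:500];cv2.imwrite('t.png',cv2.resize(a,(798,570),interpolation=cv2.INTER_CUBIC))
a=cv2.imread('side1.png')[110:410,40:440];cv2.imwrite('s.png',cv2.resize(a,(800,600),interpolation=cv2.INTER_CUBIC))"
```

```text
(no output)
```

View pics/t.png

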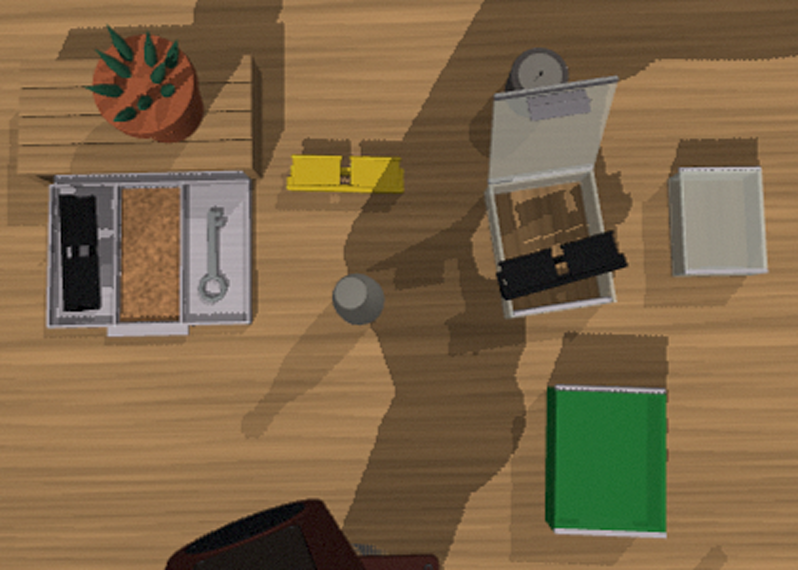

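View pics/s.png

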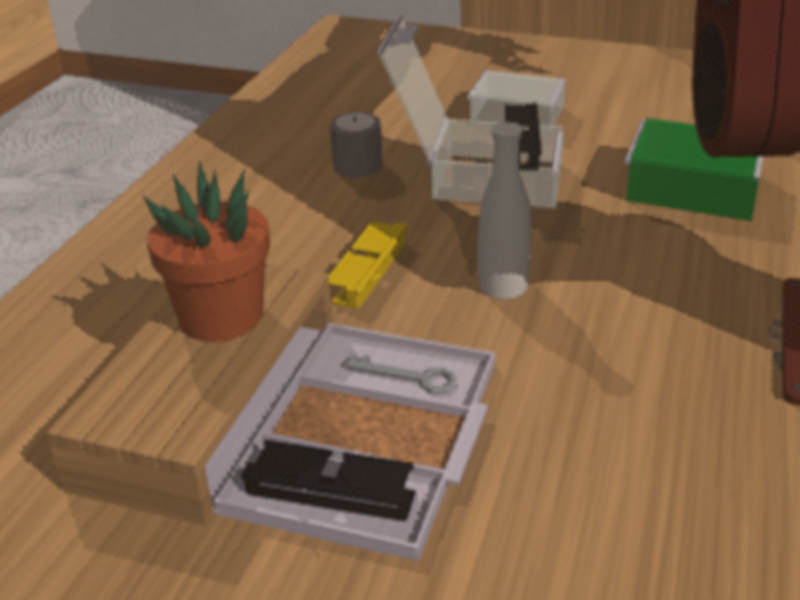

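The top view shows the target box at t.png (550,240) with the shades across it (nose at 561,266). The small clear box at right and the green box are distractors, as are the yellow shades. In the tray, the second shades are on the left, the cork is in the middle (150,252) and the key is on the right, bow towards the robot (211,288). The side view agrees.

Run:
```python
from h import *
p=bot.camera('top')
f=lambda x,y,z:np.round(atz(p,(80+x/1.9,80+y/1.9),z),4)
for n,a in dict(boxFL=(508,316,.055),boxFR=(616,301,.055),boxBL=(489,185,.06),boxBR=(596,172,.06),sh_nose=(561,266,.085),sh_L=(502,282,.085),sh_R=(620,248,.085),trFL=(48,327,.016),trFR=(254,323,.016),trBR=(252,178,.016),trBL=(50,178,.016),padTL=(119,186,.007),padTR=(182,186,.007),padBL=(119,318,.007),padBR=(180,320,.007),bow=(211,288,.012),tip=(217,208,.012),lidL=(497,93,.2),lidR=(617,79,.2)).items(): print(n,f(*a))
w=bot.camera('wrist');save(w,'w1.png');print(np.round(w['pose'],3).tolist(),w['mtx'].tolist())
```

```text
boxFL [ 0.3846 -0.1931  0.055 ]
boxFR [ 0.3989 -0.3199  0.055 ]
boxBL [ 0.5401 -0.1762  0.06  ]
boxBR [ 0.552  -0.3032  0.06  ]
sh_nose [ 0.4393 -0.2515  0.085 ]
sh_L [ 0.4228 -0.1838  0.085 ]
sh_R [ 0.4581 -0.3195  0.085 ]
trFL [0.3865 0.3689 0.016 ]
trFR [0.3849 0.1134 0.016 ]
trBR [0.5661 0.1144 0.016 ]
trBL [0.5736 0.3697 0.016 ]
padTL [0.5626 0.2854 0.007 ]
padTR [0.5603 0.2051 0.007 ]
padBL [0.3956 0.284  0.007 ]
padBR [0.3912 0.2075 0.007 ]
bow [0.4297 0.1674 0.012 ]
tip [0.53   0.1596 0.012 ]
lidL [ 0.6076 -0.1715  0.2   ]
lidR [ 0.6183 -0.2933  0.2   ]
[[0.415, 0.874, 0.253, 0.324], [-0.91, 0.399, 0.116, -0.539], [-0.0, -0.279, 0.96, 0.374], [0.0, 0.0, 0.0, 1.0]] [[338.7369722802521, 0.0, 275.6787044707558], [0.0, 338.7369722802521, 205.1342079412099], [0.0, 0.0, 1.0]]
```

Call:
move_arm(linear=[[22,40,-5],[22,40,-5],[22,40,-5],[22,40,-5],[22,40,-5],[22,40,-5],[22,40,-5],[22,40,-5],[0,0,0],[0,0,0]], delta_rot=[[0,0,10],[0,0,10],[0,0,10],[0,0,10],[0,0,10],[0,0,10],[0,0,10],[0,0,10],[0,0,0],[0,0,0]], gripper=-1, squeeze=30)

```text
clock: 2.35
tcp_pos: [0.4359, -0.2487, 0.2055]
tool_rot: [0.0, 0.612, 0.791, -0.0]
contact_force: [0.2, -0.4, 0.3]
grip_width: 0.0852
grasp_force: 0.0
```

Run:
```python
from h import *
w=bot.camera('wrist');save(w,'w2.png');np.savez('w2.npz',pose=w['pose'],mtx=w['mtx']);s=bot.sense();print(s['clock'],s['tcp_pos'],s['tool_rot'])
p=bot.camera('top')
for l in('shades_out','box'):
  for c in (w,p):print(l,[(np.round(r['bbox'],1).tolist(),round(r['p'],2)) for r in bot.recognise(c,l)[:3]])
print(proj(w,[.4393,-.2515,.085]))
```

```text
2.4 [ 0.43568757 -0.2491948   0.20558271] [ 2.84218517e-04  6.12402376e-01  7.90546138e-01 -2.30236350e-04]
shades_out [([482.9, 16.2, 75.1, 32.4], 0.97), ([285.5, 199.3, 61.7, 181.4], 0.74)]
shades_out [([355.3, 226.7, 19.6, 25.5], 0.69), ([262.4, 171.2, 66.3, 21.6], 0.64)]
box [([70.8, 189.4, 141.7, 190.7], 0.93), ([286.9, 340.1, 131.1, 60.1], 0.91), ([386.8, 225.3, 341.7, 231.6], 0.6)]
box [([405.0, 297.5, 52.4, 23.4], 0.97), ([369.6, 178.3, 71.9, 117.8], 0.91), ([270.6, 237.5, 28.1, 25.6], 0.73)]
[279.09508342 207.72992021]
```

View pics/w2.png

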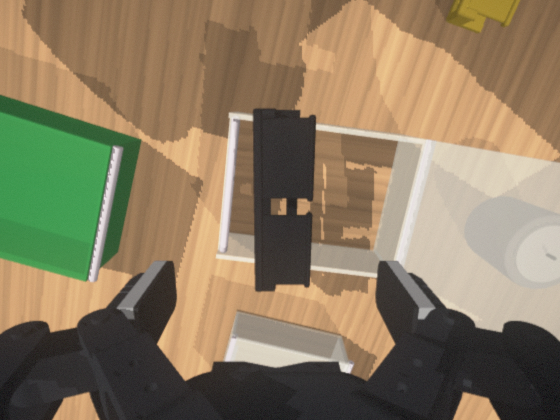

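The wrist view shows the shades upright at columns 256–315, rows 109–290, with the nose at about (290,207). Box front rim ends are at (233,117) and (222,254); hinge corners are at (430,143) and (397,275).

Run:
```python
from h import *
d=np.load('w2.npz');w=dict(d);p=bot.camera('top')
t=lambda x,y:(80+x/1.9,80+y/1.9)
for n,a,b in (('nose',(561,266),(290,207)),('shL',(498,264),(256,109)),('shR',(627,264),(311,287)),('FL',(508,318),(232,117)),('FR',(616,303),(221,254)),('BL',(489,185),(430,143)),('BR',(596,174),(397,275))):
    X=tri([(p,t(*a)),(w,b)]);print(n,np.round(X,4))
for n,uv,z in (('mid',(285,206.5),.085),('a',(285.5,115),.085),('b',(285,288),.085),('c1',(256,109),.085),('c2',(315,118),.085),('c3',(258,290),.085),('c4',(311,285),.085),('FL',(235,117),.055),('FR',(222,252),.055),('BL',(430,143),.06),('BR',(397,275),.06)):print(n,np.round(atz(w,uv,z),4))
img=p['image'];v=bot.recognise(p,'vase');print(v)
```

```text
nose [ 0.4422 -0.2476  0.0958]
shL [ 0.4216 -0.1712  0.2432]
shR [ 0.4526 -0.2989  0.1341]
FL [ 0.3827 -0.198   0.0211]
FR [ 0.3991 -0.3289  0.0245]
BL [ 0.538  -0.1755  0.0729]
BR [ 0.5493 -0.2931  0.075 ]
mid [ 0.4434 -0.2494  0.085 ]
a [ 0.4263 -0.1838  0.085 ]
b [ 0.4615 -0.317   0.085 ]
c1 [ 0.4051 -0.1851  0.085 ]
c2 [ 0.4472 -0.1806  0.085 ]
c3 [ 0.4404 -0.3244  0.085 ]
c4 [ 0.4814 -0.309   0.085 ]
FL [ 0.3887 -0.1958  0.055 ]
FR [ 0.4029 -0.3128  0.055 ]
BL [ 0.5445 -0.1762  0.06  ]
BR [ 0.5595 -0.293   0.06  ]
[{'bbox': [269.8, 234.8, 27.8, 30.2], 'p': 0.82}]
```

Call:
move_arm(linear=[[4,0,-25],[4,0,-25],[0,0,-25],[0,0,-25],[0,0,-20],[0,0,-6],[0,0,0],[0,0,0],[0,0,0],[0,0,0]], delta_rot=[[0,0,0],[0,0,0],[0,0,0],[0,0,0],[0,0,0],[0,0,0],[0,0,0],[0,0,0],[0,0,0],[0,0,0]])

```text
clock: 4.0
tcp_pos: [0.4442, -0.2486, 0.0799]
tool_rot: [0.001, 0.612, 0.791, -0.0]
contact_force: [-0.3, -0.6, -0.2]
grip_width: 0.0854
grasp_force: 0.0
```

Call:
move_arm(linear=[[0,0,0],[0,0,0],[0,0,0],[0,0,0],[0,0,0],[0,0,0],[0,0,0],[0,0,0],[0,0,0],[0,0,0]], delta_rot=[[0,0,0],[0,0,0],[0,0,0],[0,0,0],[0,0,0],[0,0,0],[0,0,0],[0,0,0],[0,0,0],[0,0,0]], gripper=1, squeeze=30)

```text
clock: 5.25
tcp_pos: [0.4438, -0.2485, 0.0795]
tool_rot: [-0.0, 0.612, 0.791, -0.0]
contact_force: [-2.6, 0.3, 5.4]
grip_width: 0.0418
grasp_force: 30.5
```

Call:
move_arm(linear=[[0,0,5],[0,0,15],[0,0,25],[0,0,40],[0,0,45],[0,0,45],[0,0,35],[0,0,15],[0,0,0],[0,0,0]], delta_rot=[[0,0,0],[0,0,0],[0,0,0],[0,0,0],[0,0,0],[0,0,0],[0,0,0],[0,0,0],[0,0,0],[0,0,0]])

```text
clock: 6.5
tcp_pos: [0.4432, -0.2479, 0.3024]
tool_rot: [-0.001, 0.612, 0.791, 0.0]
contact_force: [-0.6, -0.3, -0.6]
grip_width: 0.0419
grasp_force: 30.5
```

Run:
```python
from h import *
w=bot.camera('wrist');s=bot.camera('side');save(w,'w3.png');save(s,'s3.png')
a=np.hstack([cv2.resize(w['image'],(400,300)),cv2.resize(s['image'][60:330,150:510],(400,300))]);save({'image':a},'c3.png')
```

```text
(no output)
```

View pics/c3.png

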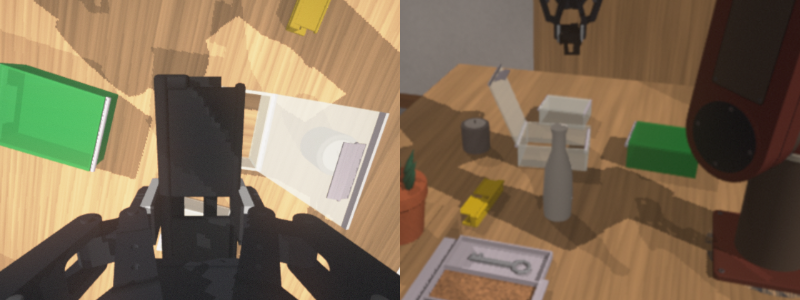

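The shades are held and centred at the nose (c3 at 205,205), and the box is clear. I'll check their tilt numerically.

Run:
```python
from h import *
g=cv2.imread('pics/w3.png',0)
for r in range(100,290,15):
    m=np.where(g[r,200:360]<60)[0]+200
    # contiguous run around col 270
    lo=270
    while lo>190 and g[r,lo]<70: lo-=1
    hi=270
    while hi<370 and g[r,hi]<70: hi+=1
    print(r,lo,hi,hi-lo)
w=bot.camera('wrist');T=w['pose'];s=bot.sense();tcp=s['tcp_pos']
x=T[:3,3]-tcp;print(x)
ax=np.array([np.cos(np.radians(104.5)),np.sin(np.radians(104.5)),0]);ay=np.array([-ax[1],ax[0],0])
for u in(13,40,72.5):
    c=tcp+ax*u/1000+[0,0,.007]
    a=proj(w,c+ay*.022);b=proj(w,c-ay*.022);print(u,a,b)
```

```text
100 270 270 0
115 215 309 94
130 216 343 127
145 217 342 125
160 218 341 123
175 218 340 122
190 219 339 120
205 220 339 119
220 221 338 117
235 222 337 115
250 222 337 115
265 219 334 115
280 270 270 0
[-0.0171626   0.06820386  0.12847542]
13 [219.23883051 260.50820109] [331.67466402 260.71269676]
40 [215.92562551 193.55795002] [335.03354036 193.70488961]
72.5 [211.37617899 101.62684794] [339.64633739 101.68202778]
```

View pics/w3.png

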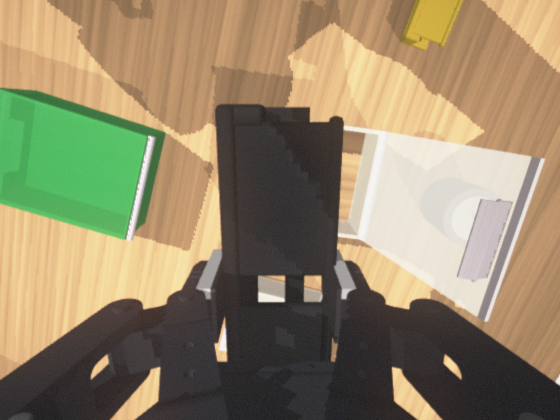

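Call:
move_arm(linear=[[3,40,0],[4,50,0],[4,55,0],[4,55,0],[4,55,0],[4,55,0],[4,55,0],[4,55,0],[4,45,0],[0,26,0]], delta_rot=[[0,0,6.5],[0,0,8],[0,0,8],[0,0,8],[0,0,8],[0,0,8],[0,0,8],[0,0,8],[0,0,7],[0,0,6]])

```text
clock: 7.9
tcp_pos: [0.4782, 0.2447, 0.3031]
tool_rot: [-0.001, -0.003, 1.0, -0.0]
contact_force: [0.3, -0.8, -0.3]
grip_width: 0.0419
grasp_force: 30.5
```

Run:
```python
from h import *
w=bot.camera('wrist');save(w,'w4.png');np.savez('w4.npz',pose=w['pose'],mtx=w['mtx']);s=bot.sense();print(s['clock'],s['tcp_pos'],s['tool_rot'],s['grasp_force'])
for l in('pad','key','tray','shades_in'):print(l,[(np.round(r['bbox'],1).tolist(),round(r['p'],2)) for r in bot.recognise(w,l)[:3]])
```

```text
7.95 [0.47790969 0.24673594 0.3029651 ] [-1.07827550e-03 -5.90797908e-03  9.99981629e-01  8.21223503e-04] 30.54639682173729
pad [([277.0, 101.8, 62.6, 18.3], 0.9)]
key [([210.8, 159.2, 20.7, 96.1], 0.98)]
tray [([276.0, 216.3, 241.2, 274.1], 0.85)]
shades_in [([345.4, 167.7, 41.9, 119.9], 0.77)]
```

View pics/w4.png

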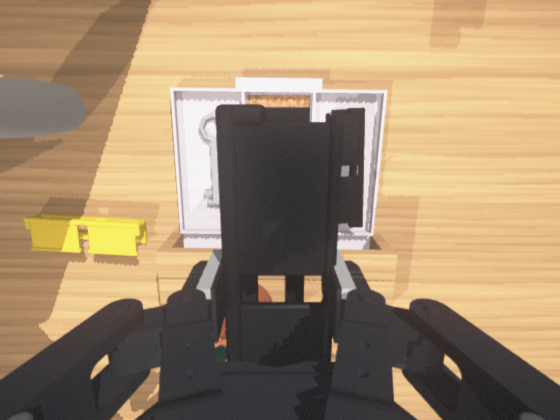

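The tray's front wall is at row ~91 (columns 172–386), the back wall at row ~234 (181–373), the dividers at columns 244 and 315, and the key at (211,159).

Run:
```python
from h import *
w=dict(np.load('w4.npz'));p=bot.camera('top')
t=lambda x,y:(80+x/1.9,80+y/1.9)
for n,uv,z in (('F-key',(172,90),.016),('F-sh',(387,93),.016),('B-key',(180,235),.016),('B-sh',(374,235),.016),('d1',(244,93),.016),('d2',(315,94),.016),('padc',(277,101.8),.007),('bow',(209,128),.012),('keyc',(210.8,159.2),.012),('tipend',(212,205),.012)):print(n,np.round(atz(w,uv,z),4))
print('tri bow',tri([(p,t(211,288)),(w,(209,128))]))
k=bot.recognise(p,'key')[0]['bbox'];print(k,tri([(p,k[:2]),(w,(210.8,159.2))]))
```

```text
F-key [0.3885 0.1234 0.016 ]
F-sh [0.3903 0.3739 0.016 ]
B-key [0.5685 0.1199 0.016 ]
B-sh [0.5669 0.3739 0.016 ]
d1 [0.3913 0.2072 0.016 ]
d2 [0.3919 0.29   0.016 ]
padc [0.4007 0.2457 0.007 ]
bow [0.4317 0.1637 0.012 ]
keyc [0.4695 0.1641 0.012 ]
tipend [0.5286 0.1629 0.012 ]
tri bow [0.43016769 0.16531797 0.02040708]
[192.9, 215.6, 16.1, 46.6] [0.46875946 0.16358248 0.00973696]
```

Call:
move_arm(linear=[[-1,2,-15],[0,0,-35],[0,0,-45],[0,0,-45],[0,0,-40],[0,0,-30],[0,0,-25],[0,0,-8],[0,0,0],[0,0,0]], delta_rot=[[0,0,0],[0,0,0],[0,0,0],[0,0,0],[0,0,0],[0,0,0],[0,0,0],[0,0,0],[0,0,0],[0,0,0]])

```text
clock: 9.5
tcp_pos: [0.4788, 0.2448, 0.0625]
tool_rot: [0.001, -0.0, 1.0, 0.0]
contact_force: [-0.7, 0.1, -0.8]
grip_width: 0.0414
grasp_force: 30.6
```

Run:
```python
from h import *
w=bot.camera('wrist');save(w,'w5.png');np.savez('w5.npz',pose=w['pose'],mtx=w['mtx']);s=bot.sense();print(s['clock'],s['tcp_pos'],s['tool_rot'],s['contact_force'])
p=bot.camera('side');save(p,'s5.png')
a=np.hstack([cv2.resize(w['image'],(400,300)),cv2.resize(p['image'][200:380,100:340],(400,300))]);save({'image':a},'c5.png')
```

```text
9.55 [0.47885751 0.24486501 0.06261557] [ 1.13020169e-03 -5.19547280e-04  9.99999156e-01  3.74810774e-04] [ 0.63770841 -0.30743853  0.01950453]
```

View pics/c5.png

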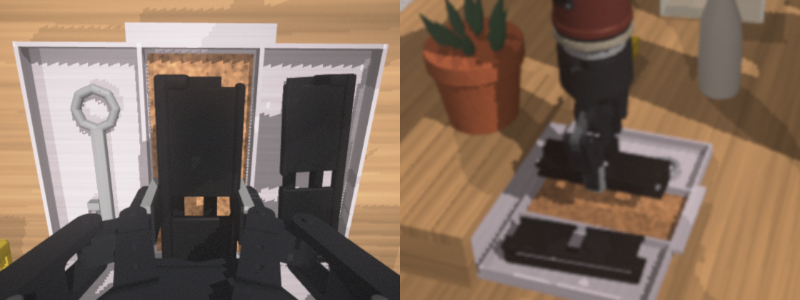

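Centred: shades at c5 columns 155–245, between dividers at 147 and 252. Lower.

Call:
move_arm(linear=[[0,0,-10],[0,0,-8],[0,0,-6],[0,0,-4],[0,0,-3],[0,0,-2],[0,0,-1],[0,0,0],[0,0,0],[0,0,0]], delta_rot=[[0,0,0],[0,0,0],[0,0,0],[0,0,0],[0,0,0],[0,0,0],[0,0,0],[0,0,0],[0,0,0],[0,0,0]])

```text
clock: 10.85
tcp_pos: [0.4779, 0.2446, 0.0274]
tool_rot: [0.0, -0.001, 1.0, 0.0]
contact_force: [-0.1, -0.3, 0.2]
grip_width: 0.0419
grasp_force: 30.6
```

Call:
move_arm(linear=[[0,0,-0.5],[0,0,0],[0,0,-0.5],[0,0,0],[0,0,-0.5],[0,0,0],[0,0,0],[0,0,0],[0,0,0],[0,0,0]], delta_rot=[[0,0,0],[0,0,0],[0,0,0],[0,0,0],[0,0,0],[0,0,0],[0,0,0],[0,0,0],[0,0,0],[0,0,0]])

```text
clock: 12.1
tcp_pos: [0.4779, 0.2446, 0.0265]
tool_rot: [-0.0, -0.001, 1.0, -0.0]
contact_force: [-2.8, -0.7, 8.1]
grip_width: 0.0416
grasp_force: 31.3
```

Call:
move_arm(linear=[[0,0,0],[0,0,0],[0,0,0],[0,0,0],[0,0,0],[0,0,0],[0,0,2],[0,0,5],[0,0,10],[0,0,15]], delta_rot=[[0,0,0],[0,0,0],[0,0,0],[0,0,0],[0,0,0],[0,0,0],[0,0,0],[0,0,0],[0,0,0],[0,0,0]], gripper=-0.15)

```text
clock: 13.35
tcp_pos: [0.4777, 0.2445, 0.0586]
tool_rot: [-0.0, -0.001, 1.0, -0.0]
contact_force: [-0.7, -0.3, 1.2]
grip_width: 0.049
grasp_force: 0.0
```

Run:
```python
from h import *
w=bot.camera('wrist');save(w,'w6.png');s=bot.sense();print(s['clock'],s['tcp_pos'],s['tool_rot'],s['contact_force'],s['grip_width'])
for l in('key',):print(l,[(np.round(r['bbox'],1).tolist(),round(r['p'],2)) for r in bot.recognise(w,l)[:3]])
p=bot.camera('side');print(bot.recognise(p,'shades_out'))
np.savez('w6.npz',pose=w['pose'],mtx=w['mtx'])
w5=dict(np.load('w5.npz'));w4=dict(np.load('w4.npz'))
print('bow',np.round(atz(w5,(133,146),.012),4),'shaft',np.round(atz(w5,(145,245),.012),4))
print('tri',tri([(w4,(209,128)),(w5,(133,146))]))
a=np.hstack([cv2.resize(w['image'],(400,300)),cv2.resize(p['image'][200:380,100:340],(400,300))]);save({'image':a},'c6.png')
```

```text
13.4 [0.47940271 0.2451588  0.06105816] [ 1.65072561e-03 -6.30797991e-04  9.99998284e-01  5.55585669e-04] [2.48625265 1.87728767 1.24102714] 0.049225188079213444
key [([131.4, 216.9, 70.1, 192.1], 0.91)]
[{'bbox': [223.4, 315.5, 80.8, 38.3], 'p': 0.8}, {'bbox': [242.2, 229.3, 2.4, 11.5], 'p': 0.52}, {'bbox': [250.5, 299.8, 30.8, 12.2], 'p': 0.47}]
bow [0.428  0.1702 0.012 ] shaft [0.4839 0.1705 0.012 ]
tri [ 0.43243897  0.15737139 -0.01942499]
```

View pics/c6.png

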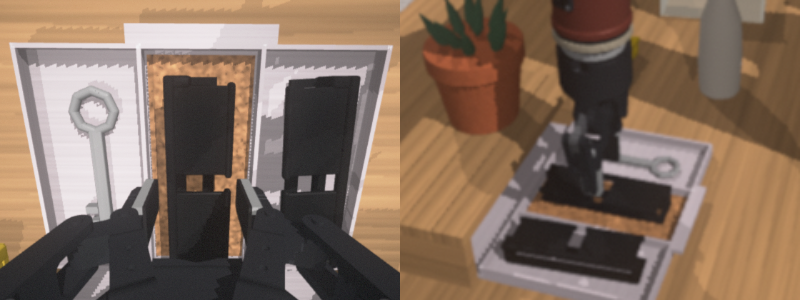

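Released: shades lie flat on the cork, and the key is still in its compartment. Moving over the key.

Call:
move_arm(linear=[[0,0,20],[0,-5,25],[-2,-18,25],[-2,-18,0],[-2,-18,0],[0,-15,0],[0,-5,0],[0,0,0],[0,0,0],[0,0,0]], delta_rot=[[0,0,0],[0,0,0],[0,0,0],[0,0,0],[0,0,0],[0,0,0],[0,0,0],[0,0,0],[0,0,0],[0,0,0]])

```text
clock: 14.8
tcp_pos: [0.4718, 0.166, 0.1278]
tool_rot: [-0.0, -0.001, 1.0, 0.0]
contact_force: [0.2, -0.1, -0.2]
grip_width: 0.0491
grasp_force: 0.0
```

Run:
```python
from h import *
w=bot.camera('wrist');save(w,'w7.png');s=bot.sense();print(s['clock'],s['tcp_pos'],s['tool_rot'],s['grip_width'])
print(bot.recognise(w,'key')[:1])
np.savez('w7.npz',pose=w['pose'],mtx=w['mtx'])
```

```text
14.85 [0.47184549 0.16597403 0.1277947 ] [ 2.69892570e-06 -9.13311283e-04  9.99999583e-01  2.17532582e-05] 0.049032477619789815
[{'bbox': [279.6, 201.8, 57.1, 151.1], 'p': 0.75}]
```

View pics/w7.png

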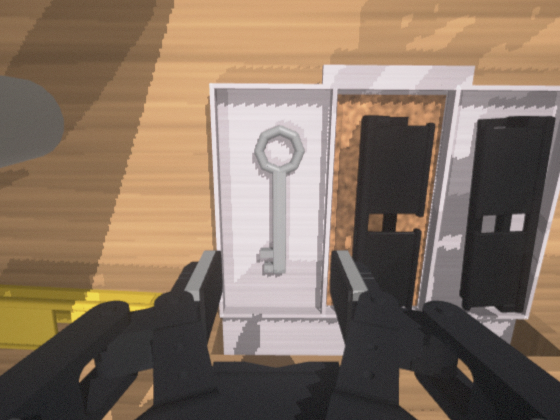

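Key: bow at (279,152), shaft along column 279, tip at row 272. It runs nearly parallel to the tool x.

Run:
```python
from h import *
w=dict(np.load('w7.npz'));w6=dict(np.load('w6.npz'))
for uv in((279,152),(279.5,215),(279,255),(279,272),(279.5,127)):print(uv,np.round(atz(w,uv,.012),4))
print(tri([(w,(279,152)),(w6,(131.5,153))]))
for uv in((212,88),(557,90)):print(np.round(atz(w,uv,.016),4))
```

```text
(279, 152) [0.4323 0.1684 0.012 ]
(279.5, 215) [0.4798 0.169  0.012 ]
(279, 255) [0.5127 0.1687 0.012 ]
(279, 272) [0.5274 0.1688 0.012 ]
(279.5, 127) [0.4148 0.1687 0.012 ]
[0.43171249 0.16844766 0.00771123]
[0.3891 0.1232 0.016 ]
[0.3901 0.3551 0.016 ]
```

Call:
move_arm(linear=[[1,2.5,0],[0,0,0],[0,0,-15],[0,0,-25],[0,0,-25],[0,0,-20],[0,0,-12],[0,0,-7],[0,0,-3],[0,0,0]], delta_rot=[[0,0,0],[0,0,0],[0,0,0],[0,0,0],[0,0,0],[0,0,0],[0,0,0],[0,0,0],[0,0,0],[0,0,0]], gripper=0.4)

```text
clock: 16.15
tcp_pos: [0.4732, 0.1682, 0.0211]
tool_rot: [0.0, -0.001, 1.0, 0.0]
contact_force: [-0.0, -0.2, 0.2]
grip_width: 0.0256
grasp_force: 0.0
```

Call:
move_arm(linear=[[0,0,0],[0,0,0],[0,0,0],[0,0,0],[0,0,0],[0,0,0],[0,0,0],[0,0,0],[0,0,0],[0,0,0]], delta_rot=[[0,0,0],[0,0,0],[0,0,0],[0,0,0],[0,0,0],[0,0,0],[0,0,0],[0,0,0],[0,0,0],[0,0,0]], gripper=1, squeeze=60)

```text
clock: 17.4
tcp_pos: [0.4735, 0.1682, 0.0216]
tool_rot: [0.001, -0.001, 1.0, 0.0]
contact_force: [-0.5, -1.2, 5.7]
grip_width: 0.0075
grasp_force: 59.1
```

Call:
move_arm(linear=[[0,0,4],[0,0,10],[0,0,20],[0,0,30],[0,0,40],[0,0,45],[0,0,45],[0,0,35],[0,0,16],[0,0,0]], delta_rot=[[0,0,0],[0,0,0],[0,0,0],[0,0,0],[0,0,0],[0,0,0],[0,0,0],[0,0,0],[0,0,0],[0,0,0]])

```text
clock: 18.65
tcp_pos: [0.4732, 0.1682, 0.2666]
tool_rot: [0.001, -0.001, 1.0, 0.0]
contact_force: [1.1, 0.0, -1.5]
grip_width: 0.0074
grasp_force: 58.7
```

Run:
```python
from h import *
w=bot.camera('wrist');save(w,'w8.png');s=bot.sense();print(s['clock'],s['tcp_pos'],s['tool_rot'],s['grip_width'],s['grasp_force'])
k=bot.recognise(w,'key')[:1];print(k)
t=bot.camera('top');save(t,'t8.png')
for z in(.235,.24,.243,.25):print(z,[np.round(proj(w,[.4735+d,.1682,.262+.012-.0216+o]),1).tolist() for d in(-.042,-.0605,.055) for o in(0,)])
a=np.hstack([cv2.resize(w['image'],(400,300)),cv2.resize(t['image'][130:310,330:570],(400,300))]);save({'image':a},'c8.png')
```

```text
18.7 [0.47249207 0.16800879 0.26498126] [-4.12652799e-04 -5.61838417e-04  9.99999755e-01 -6.07352420e-05] 0.0073175757347906534 58.68134558200836
[{'bbox': [276.1, 251.7, 89.1, 233.0], 'p': 0.78}]
0.235 [[275.5, 176.7], [275.6, 132.6], [275.5, 364.8]]
0.24 [[275.5, 176.7], [275.6, 132.6], [275.5, 364.8]]
0.243 [[275.5, 176.7], [275.6, 132.6], [275.5, 364.8]]
0.25 [[275.5, 176.7], [275.6, 132.6], [275.5, 364.8]]
```

View pics/c8.png

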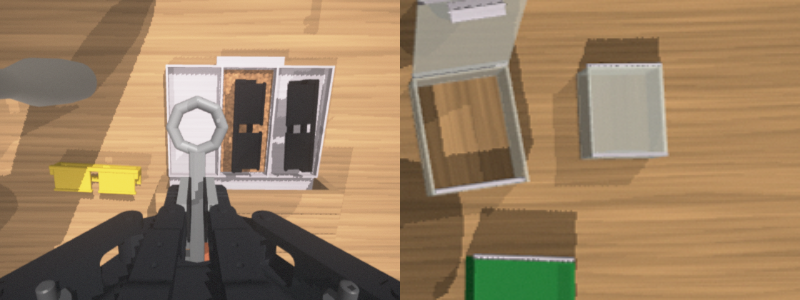

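The key is held level: bow at c8 (197,123), matching the prediction. The box is empty and open. Carrying over the vase to the box.

Call:
move_arm(linear=[[2,-35,0],[0,-50,0],[0,-55,0],[0,-55,0],[0,-55,0],[0,-55,0],[0,-50,0],[0,-40,0],[0,-19,0],[0,0,0]], delta_rot=[[0,0,0.7],[0,0,1],[0,0,1],[0,0,1],[0,0,1],[0,0,1],[0,0,1],[0,0,0],[0,0,0],[0,0,0]])

```text
clock: 20.05
tcp_pos: [0.4743, -0.2462, 0.2644]
tool_rot: [-0.001, -0.058, 0.998, 0.001]
contact_force: [-0.6, 0.1, -1.4]
grip_width: 0.0072
grasp_force: 58.8
```

Run:
```python
from h import *
from scipy.optimize import least_squares
w=bot.camera('wrist');save(w,'w9.png');s=bot.sense();print(s['clock'],s['tcp_pos'],s['tool_rot'],s['grip_width'],s['grasp_force'])
for l in('box','key','front_rim'):print(l,[(np.round(r['bbox'],1).tolist(),round(r['p'],2)) for r in bot.recognise(w,l)[:2]])
# fit box pose to corner pixels of several pictures
t=bot.camera('top');w2=dict(np.load('w2.npz'))
g=lambda x,y:(330+(x-400)/1.667,130+y/1.667)
obs=[(t,g(430,194),(-.08,.0625,.055)),(t,g(527,180),(-.08,-.0625,.055)),(t,g(415,80),(.08,.0625,.06)),(t,g(508,66),(.08,-.0625,.06)),
(w2,(229,114),(-.08,.0625,.055)),(w2,(218,257),(-.08,-.0625,.055)),(w2,(431,142),(.08,.0625,.06)),(w2,(397,276),(.08,-.0625,.06))]
def X(q,b):
    c,s=np.cos(q[2]),np.sin(q[2]);return [q[0]+c*b[0]-s*b[1],q[1]+s*b[0]+c*b[1],b[2]]
f=lambda q:np.concatenate([proj(c,X(q,b))-uv for c,uv,b in obs])
r=least_squares(f,[.472,-.246,.117],loss='soft_l1');print(r.x,np.round(r.fun,1))
```

```text
20.1 [ 0.47449809 -0.24527354  0.26468983] [-7.33446096e-04 -5.87038166e-02  9.98274694e-01  9.78995887e-04] 0.007557682896930137 58.80931198596954
box [([82.7, 171.8, 114.3, 131.5], 0.77), ([275.4, 228.3, 136.1, 268.3], 0.61)]
key [([276.2, 252.6, 87.2, 233.1], 0.97)]
front_rim [([81.7, 168.7, 117.2, 129.0], 0.87), ([276.4, 227.8, 134.5, 270.3], 0.78)]
[ 0.47183368 -0.24667379  0.12654512] [ 0.1 -0.1 -2.5 -0.2 -2.4 -2.  -3.3 -2.1  1.3  0.3 -0.1  0.3 -1.6 -1.4
 -2.5  4.3]
```

Call:
move_arm(linear=[[0,-1,-15],[0,0,-35],[0,0,-45],[0,0,-45],[0,0,-35],[0,0,-25],[0,0,-15],[0,0,-10],[0,0,-5],[0,0,-5]], delta_rot=[[0,0,0],[0,0,0],[0,0,0],[0,0,0],[0,0,0],[0,0,0],[0,0,0],[0,0,0],[0,0,0],[0,0,0]])

```text
clock: 21.55
tcp_pos: [0.4755, -0.2474, 0.0314]
tool_rot: [0.001, -0.059, 0.998, -0.001]
contact_force: [0.0, -0.7, -2.1]
grip_width: 0.007
grasp_force: 58.8
```

Call:
move_arm(linear=[[0,0,-2],[0,0,-2],[0,0,-1.5],[0,0,-1],[0,0,0],[0,0,0],[0,0,0],[0,0,0],[0,0,0],[0,0,0]], delta_rot=[[0,0,0],[0,0,0],[0,0,0],[0,0,0],[0,0,0],[0,0,0],[0,0,0],[0,0,0],[0,0,0],[0,0,0]])

```text
clock: 22.8
tcp_pos: [0.4749, -0.2469, 0.0243]
tool_rot: [0.0, -0.059, 0.998, 0.0]
contact_force: [0.0, 0.4, -1.0]
grip_width: 0.0074
grasp_force: 58.8
```

Call:
move_arm(linear=[[0,0,-1],[0,0,-0.5],[0,0,-0.5],[0,0,0],[0,0,-0.5],[0,0,0],[0,0,-0.5],[0,0,0],[0,0,0],[0,0,0]], delta_rot=[[0,0,0],[0,0,0],[0,0,0],[0,0,0],[0,0,0],[0,0,0],[0,0,0],[0,0,0],[0,0,0],[0,0,0]])

```text
clock: 24.05
tcp_pos: [0.4749, -0.247, 0.0217]
tool_rot: [0.0, -0.059, 0.998, -0.0]
contact_force: [-2.5, 0.7, 4.9]
grip_width: 0.0073
grasp_force: 59.6
```

Call:
move_arm(linear=[[0,0,0],[0,0,0],[0,0,0],[0,0,0],[0,0,0],[0,0,0],[0,0,3],[0,0,8],[0,0,15],[0,0,25]], delta_rot=[[0,0,0],[0,0,0],[0,0,0],[0,0,0],[0,0,0],[0,0,0],[0,0,0],[0,0,0],[0,0,0],[0,0,0]], gripper=0.4)

```text
clock: 25.3
tcp_pos: [0.4745, -0.2467, 0.0731]
tool_rot: [-0.0, -0.059, 0.998, 0.0]
contact_force: [-0.2, 0.3, -0.6]
grip_width: 0.0259
grasp_force: 0.0
```

Call:
move_arm(linear=[[-3,0,30],[-3,0,35],[-3,0,35],[0,0,35],[0,0,30],[0,0,15],[0,0,5],[0,0,0],[0,0,0],[0,0,0]], delta_rot=[[0,0,0],[0,0,0],[0,0,0],[0,0,0],[0,0,0],[0,0,0],[0,0,0],[0,0,0],[0,0,0],[0,0,0]])

```text
clock: 26.55
tcp_pos: [0.4655, -0.2466, 0.2561]
tool_rot: [-0.001, -0.059, 0.998, 0.001]
contact_force: [0.5, 0.3, 0.3]
grip_width: 0.0258
grasp_force: 0.0
```

Run:
```python
from h import *
w=bot.camera('wrist');save(w,'w10.png');s=bot.sense();print(s['clock'],s['tcp_pos'],s['tool_rot'],s['grip_width'],s['joint_positions'])
for l in('key','tab_tip','lid','lid_edge','shades_out'):print(l,[(np.round(r['bbox'],1).tolist(),round(r['p'],2)) for r in bot.recognise(w,l)[:3]])
bc=np.array([.4718,-.2467]);yw=.1265
B=lambda b:[bc[0]+np.cos(yw)*b[0]-np.sin(yw)*b[1],bc[1]+np.sin(yw)*b[0]+np.cos(yw)*b[1],b[2]]
print('key pred',proj(w,B((-.0575,0,.012))),proj(w,B((.058,0,.012))))
for n in('top','side'):
    p=bot.camera(n);save(p,n+'10.png')
    for l in('lid','lid_edge','tab_tip','key','candle','vase'):print(n,l,[(np.round(r['bbox'],1).tolist(),round(r['p'],2)) for r in bot.recognise(p,l)[:3]])
    for th in(1.6,1.75,1.9,2.0,2.05):
        c=lambda r,y:B((.08-r*np.cos(th),y,.06+r*np.sin(th)))
        print(n,th,np.round(proj(p,c(.16,.0625))),np.round(proj(p,c(.16,-.0625))))
```

```text
26.6 [ 0.46555232 -0.24666544  0.25637932] [-6.01311585e-04 -5.90366303e-02  9.98255499e-01  5.22154118e-04] 0.02538294421179216 [-6.36991926e-01 -2.16575413e-02  1.76625805e+00  3.07039407e-05
  1.39858462e+00 -2.32593553e+00]
key [([273.6, 179.5, 32.5, 102.4], 0.71)]
tab_tip []
lid [([274.4, 318.4, 87.1, 108.8], 0.8), ([69.9, 177.8, 100.4, 133.3], 0.61)]
lid_edge [([276.6, 315.9, 84.4, 98.1], 0.96)]
shades_out [([470.1, 281.6, 136.1, 56.2], 0.75)]
key pred [274.09422667 126.39688024] [275.12133549 227.87184072]
top lid [([457.6, 209.8, 36.5, 25.0], 0.94)]
top lid_edge [([456.4, 210.9, 34.1, 26.2], 0.82), ([371.4, 145.1, 63.7, 56.9], 0.81)]
top tab_tip [([376.0, 134.2, 31.6, 14.3], 0.77), ([121.0, 212.2, 24.6, 66.2], 0.35), ([158.6, 212.2, 20.7, 60.7], 0.16)]
top key [([158.9, 212.4, 36.8, 72.9], 0.75), ([370.8, 209.9, 13.0, 45.4], 0.59)]
top candle [([363.6, 117.0, 30.9, 21.9], 0.8)]
top vase [([269.1, 236.6, 27.3, 26.3], 0.89), ([369.6, 147.7, 65.1, 55.5], 0.33)]
top 1.6 [345. 157.] [412. 146.]
top 1.75 [343. 145.] [409. 135.]
top 1.9 [341. 134.] [406. 124.]
top 2.0 [339. 127.] [404. 117.]
top 2.05 [338. 124.] [403. 114.]
side lid [([298.8, 154.5, 45.2, 16.2], 0.94), ([383.3, 184.7, 57.2, 30.2], 0.79), ([245.7, 154.7, 34.3, 73.4], 0.72)]
side lid_edge [([384.4, 186.4, 56.9, 32.8], 0.97), ([247.1, 154.1, 31.9, 70.6], 0.76), ([298.1, 154.5, 44.2, 19.4], 0.58)]
side tab_tip []
side key []
side candle [([217.8, 183.4, 30.3, 30.8], 0.67)]
side vase [([293.9, 216.5, 31.7, 87.6], 0.97), ([174.2, 317.8, 221.3, 150.2], 0.27)]
side 1.6 [253. 131.] [261. 113.]
side 1.75 [243. 132.] [252. 114.]
side 1.9 [233. 133.] [243. 116.]
side 2.0 [228. 135.] [238. 118.]
side 2.05 [225. 137.] [235. 119.]
```

The key lies where predicted (rows 128–231), and the lid is at about 1.95 rad. I'll plan the sweep behind the lid with closed fingers.

Run:
```python
import numpy as np
e=np.array([np.cos(.1265),np.sin(.1265)]);h=np.array([.5512,-.2366])
def tcp(px,pz): 
    q=h+e*(px+.011);return np.array([q[0],q[1],.06+pz+.014])*1000
def arc(th,r): return r*-np.cos(th)+.004*np.sin(th), r*np.sin(th)+.004*np.cos(th)
P=[('over',tcp(.088,.192)),('start',tcp(.088,.118))]
for x in(.068,.052,.036,.020,.004): P.append(('x%.3f'%x,tcp(x,.122)))
for th in np.arange(1.45,.04,-.1): P.append(('th%.2f'%th,tcp(*arc(th,.122+.022*(1.57-th)/1.57))))
prev=np.array([465.5,-246.6,256.2])
for n,q in P: print(n,np.round(q,1),np.round(q-prev,1)); prev=q
```

```text
over [ 649.4 -224.1  266. ] [183.9  22.5   9.8]
start [ 649.4 -224.1  192. ] [  0.   0. -74.]
x0.068 [ 629.6 -226.6  196. ] [-19.8  -2.5   4. ]
x0.052 [ 613.7 -228.7  196. ] [-15.9  -2.    0. ]
x0.036 [ 597.8 -230.7  196. ] [-15.9  -2.    0. ]
x0.020 [ 582.  -232.7  196. ] [-15.9  -2.    0. ]
x0.004 [ 566.1 -234.7  196. ] [-15.9  -2.    0. ]
th1.45 [ 551.3 -236.6  197.3] [-14.8  -1.9   1.3]
th1.35 [ 538.8 -238.2  196.9] [-12.5  -1.6  -0.3]
th1.25 [ 526.3 -239.8  195.3] [-12.5  -1.6  -1.6]
th1.15 [ 513.9 -241.3  192.4] [-12.4  -1.6  -2.9]
th1.05 [ 501.7 -242.9  188.1] [-12.2  -1.5  -4.2]
th0.95 [ 489.9 -244.4  182.6] [-11.8  -1.5  -5.5]
th0.85 [ 478.6 -245.8  175.9] [-11.3  -1.4  -6.8]
th0.75 [ 467.9 -247.2  167.9] [-10.7  -1.4  -8. ]
th0.65 [ 458.  -248.5  158.8] [-9.9 -1.3 -9.1]
th0.55 [ 448.9 -249.6  148.6] [ -9.1  -1.2 -10.2]
th0.45 [ 440.8 -250.6  137.5] [ -8.1  -1.  -11.2]
th0.35 [ 433.9 -251.5  125.5] [ -7.   -0.9 -12. ]
th0.25 [ 428.1 -252.3  112.6] [ -5.8  -0.7 -12.8]
th0.15 [ 423.5 -252.8   99.2] [ -4.5  -0.6 -13.5]
th0.05 [ 420.3 -253.2   85.2] [ -3.2  -0.4 -14. ]
```

Call:
move_arm(linear=[[0,0,12],[15,2,3],[35,4,0],[40,5,0],[40,5,0],[30,4,0],[17,2,0],[7,1,0],[0,0,0],[0,0,0]], delta_rot=[[0,0,0],[0,0,0],[0,0,0],[0,0,0],[0,0,0],[0,0,0],[0,0,0],[0,0,0],[0,0,0],[0,0,0]], gripper=1)

```text
clock: 28.8
tcp_pos: [0.6495, -0.2241, 0.2724]
tool_rot: [-0.0, -0.059, 0.998, -0.0]
contact_force: [-0.5, -0.2, 0.0]
grip_width: 0.0001
grasp_force: 0.0
```

Call:
move_arm(linear=[[0,0,-10],[0,0,-20],[0,0,-20],[0,0,-15],[0,0,-9],[0,0,-5],[0,0,0],[0,0,0],[0,0,0],[0,0,0]], delta_rot=[[0,0,0],[0,0,0],[0,0,0],[0,0,0],[0,0,0],[0,0,0],[0,0,0],[0,0,0],[0,0,0],[0,0,0]])

```text
clock: 30.05
tcp_pos: [0.65, -0.224, 0.1938]
tool_rot: [0.0, -0.059, 0.998, -0.0]
contact_force: [-0.2, -0.5, -1.4]
grip_width: -0.0002
grasp_force: 0.0
```

Call:
move_arm(linear=[[-12,-1.5,2],[-12,-1.5,0],[-12,-1.5,0],[-12,-1.5,0],[-12,-1.5,0],[-12,-1.5,0],[-12,-1.5,0],[0,0,0],[0,0,0],[0,0,0]], delta_rot=[[0,0,0],[0,0,0],[0,0,0],[0,0,0],[0,0,0],[0,0,0],[0,0,0],[0,0,0],[0,0,0],[0,0,0]])

```text
clock: 31.3
tcp_pos: [0.566, -0.2344, 0.1951]
tool_rot: [-0.0, -0.059, 0.998, 0.0]
contact_force: [0.3, -0.2, 0.3]
grip_width: -0.0
grasp_force: 0.0
```

Run:
```python
from h import *
s=bot.sense();print(s['clock'],s['tcp_pos'],s['contact_force'])
e=np.array([np.cos(.1265),np.sin(.1265)]);f=np.array([-e[1],e[0]]);h=np.array([.5512,-.2366])
for n in('top','side'):
    p=bot.camera(n);save(p,n+'11.png')
    for l in('lid','tab_tip','candle'):print(n,l,[(np.round(r['bbox'],1).tolist(),round(r['p'],2)) for r in bot.recognise(p,l)[:3]])
    for th in(1.4,1.5,1.6,1.7,1.95):
        print(n,th,[np.round(proj(p,[*(h-e*.16*np.cos(th)+f*y),.06+.16*np.sin(th)])).tolist() for y in(.0625,-.0625)])
```

```text
31.3 [ 0.56597979 -0.2343573   0.19507686] [ 0.25794993 -0.15949664  0.27475461]
top lid [([409.9, 323.8, 39.8, 79.4], 0.93), ([463.2, 198.2, 40.6, 54.7], 0.86), ([157.2, 125.2, 60.2, 61.7], 0.61)]
top tab_tip [([387.9, 161.3, 18.2, 11.7], 0.67)]
top candle [([367.1, 123.1, 16.0, 26.4], 0.61)]
top 1.4 [[348.0, 174.0], [415.0, 163.0]]
top 1.5 [[347.0, 165.0], [413.0, 155.0]]
top 1.6 [[345.0, 157.0], [412.0, 146.0]]
top 1.7 [[344.0, 149.0], [410.0, 138.0]]
top 1.95 [[340.0, 130.0], [405.0, 120.0]]
side lid [([387.4, 185.8, 64.9, 30.7], 0.91), ([262.4, 153.5, 15.5, 69.8], 0.84), ([298.5, 153.8, 46.8, 18.8], 0.64)]
side tab_tip [([263.9, 125.3, 12.7, 8.6], 0.61)]
side candle [([217.2, 182.1, 28.3, 32.3], 0.66)]
side 1.4 [[266.0, 133.0], [273.0, 115.0]]
side 1.5 [[259.0, 132.0], [267.0, 114.0]]
side 1.6 [[253.0, 131.0], [261.0, 113.0]]
side 1.7 [[246.0, 131.0], [255.0, 114.0]]
side 1.95 [[230.0, 134.0], [241.0, 117.0]]
```

The lid has followed to about 1.55 rad. Continue the sweep.

Call:
move_arm(linear=[[-15,-2,2],[-12.5,-1.6,0],[-12.5,-1.6,-1.6],[-12.4,-1.6,-2.9],[-12.2,-1.5,-4.2],[-11.8,-1.5,-5.5],[-11.3,-1.4,-6.8],[-10.7,-1.4,-8],[-9.9,-1.3,-9],[-9,-1.2,-10]], delta_rot=[[0,0,0],[0,0,0],[0,0,0],[0,0,0],[0,0,0],[0,0,0],[0,0,0],[0,0,0],[0,0,0],[0,0,0]])

```text
clock: 32.95
tcp_pos: [0.4479, -0.2496, 0.1486]
tool_rot: [-0.0, -0.059, 0.998, 0.0]
contact_force: [1.4, -0.7, 0.4]
grip_width: -0.0
grasp_force: 0.2
```

Call:
move_arm(linear=[[-8,-1,-11],[-7,-0.9,-12],[-6,-0.7,-12.5],[-4.5,-0.6,-12],[-2,-0.3,-6],[0,0,0],[0,0,0],[0,0,0],[0,0,0],[0,0,0]], delta_rot=[[0,0,0],[0,0,0],[0,0,0],[0,0,0],[0,0,0],[0,0,0],[0,0,0],[0,0,0],[0,0,0],[0,0,0]])

```text
clock: 34.2
tcp_pos: [0.4212, -0.2531, 0.096]
tool_rot: [0.0, -0.059, 0.998, -0.0]
contact_force: [0.1, 0.0, 0.0]
grip_width: 0.0
grasp_force: 0.0
```

Call:
move_arm(linear=[[-6,-0.8,0],[0,0,-4],[0,0,-3],[0,0,-2],[0,0,-2],[0,0,-2],[0,0,-2],[0,0,-1],[0,0,0],[0,0,0]], delta_rot=[[0,0,0],[0,0,0],[0,0,0],[0,0,0],[0,0,0],[0,0,0],[0,0,0],[0,0,0],[0,0,0],[0,0,0]])

```text
clock: 35.45
tcp_pos: [0.4151, -0.2538, 0.0798]
tool_rot: [0.0, -0.059, 0.998, 0.0]
contact_force: [-0.4, -0.3, -1.2]
grip_width: -0.0002
grasp_force: 0.0
```

Call:
move_arm(linear=[[0,0,-1],[0,0,0],[0,0,-1],[0,0,0],[0,0,-1],[0,0,0],[0,0,0],[0,0,0],[0,0,0],[0,0,0]], delta_rot=[[0,0,0],[0,0,0],[0,0,0],[0,0,0],[0,0,0],[0,0,0],[0,0,0],[0,0,0],[0,0,0],[0,0,0]])

```text
clock: 36.7
tcp_pos: [0.4152, -0.254, 0.0779]
tool_rot: [-0.0, -0.059, 0.998, -0.0]
contact_force: [-2.9, 2.8, 11.6]
grip_width: 0.0003
grasp_force: 5.4
```

Call:
move_arm(linear=[[0,0,-0.5],[0,0,0],[0,0,-0.5],[0,0,0],[0,0,0],[0,0,0],[0,0,0],[0,0,0],[0,0,0],[0,0,0]], delta_rot=[[0,0,0],[0,0,0],[0,0,0],[0,0,0],[0,0,0],[0,0,0],[0,0,0],[0,0,0],[0,0,0],[0,0,0]])

```text
clock: 37.95
tcp_pos: [0.4152, -0.254, 0.0777]
tool_rot: [-0.0, -0.059, 0.998, -0.0]
contact_force: [-6.9, 5.4, 18.5]
grip_width: 0.0
grasp_force: 9.2
```

Call:
move_arm(linear=[[0,0,2],[0,0,5],[0,0,20],[-5,0,40],[-10,-10,50],[-10,-30,40],[-10,-40,20],[-10,-40,0],[0,-20,0],[0,0,0]], delta_rot=[[0,0,0],[0,0,0],[0,0,0],[0,0,0],[0,0,0],[0,0,0],[0,0,0],[0,0,0],[0,0,0],[0,0,0]])

```text
clock: 39.2
tcp_pos: [0.3698, -0.3942, 0.252]
tool_rot: [-0.0, -0.058, 0.998, 0.001]
contact_force: [0.5, -0.4, -0.3]
grip_width: -0.0001
grasp_force: 0.0
```

Run:
```python
from h import *
s=bot.sense();print(s['clock'],s['tcp_pos'],s['contact_force'])
e=np.array([np.cos(.1265),np.sin(.1265)]);f=np.array([-e[1],e[0]]);h=np.array([.5512,-.2366])
for n in('top','side','wrist'):
    p=bot.camera(n);save(p,n+'12.png')
    for l in('lid','lid_edge','tab_tip','key','shades_out','vase','candle'):print(n,l,[(np.round(r['bbox'],1).tolist(),round(r['p'],2)) for r in bot.recognise(p,l)[:3]])
    for th in(0,.08,.15):
        print(n,th,[np.round(proj(p,[*(h-e*(.16*np.cos(th)-.004*np.sin(th))+f*y),.06+.16*np.sin(th)+.004*np.cos(th)]),1).tolist() for y in(.0625,-.0625)])
```

```text
39.2 [ 0.36981014 -0.39420761  0.25198029] [ 0.45488573 -0.42553322 -0.2854904 ]
top lid [([462.5, 197.3, 45.4, 52.3], 0.98), ([401.4, 321.0, 62.2, 78.2], 0.71), ([371.7, 208.0, 66.2, 78.2], 0.61)]
top lid_edge [([399.6, 323.0, 57.5, 77.8], 0.68), ([461.1, 197.4, 45.7, 55.9], 0.62), ([370.4, 207.2, 60.5, 77.9], 0.59)]
top tab_tip []
top key []
top shades_out [([157.4, 211.0, 19.1, 61.4], 0.59), ([262.5, 169.8, 69.2, 18.5], 0.58)]
top vase [([369.7, 208.2, 71.4, 79.4], 0.63), ([267.8, 236.0, 28.1, 24.8], 0.56)]
top candle [([365.0, 123.3, 31.2, 31.8], 0.76)]
top 0 [[348.7, 246.2], [404.8, 237.6]]
top 0.08 [[349.4, 245.7], [406.3, 236.9]]
top 0.15 [[350.0, 244.8], [407.6, 236.0]]
side lid [([299.9, 154.5, 48.9, 13.4], 0.86), ([375.8, 183.1, 46.7, 29.6], 0.65), ([288.2, 181.0, 65.8, 29.2], 0.62)]
side lid_edge [([288.9, 180.9, 63.5, 29.8], 0.87), ([378.3, 184.0, 46.0, 27.6], 0.69), ([299.1, 153.1, 47.4, 18.7], 0.68)]
side tab_tip [([203.8, 348.9, 82.5, 40.4], 0.22)]
side key []
side shades_out [([224.0, 241.2, 39.8, 43.8], 0.73), ([225.1, 317.5, 81.4, 40.0], 0.62)]
side vase [([292.9, 217.1, 32.9, 87.6], 0.67)]
side candle [([217.2, 182.1, 25.1, 33.8], 0.61)]
side 0 [[318.6, 193.0], [321.4, 171.1]]
side 0.08 [[318.5, 188.4], [321.3, 166.9]]
side 0.15 [[318.0, 184.5], [320.9, 163.1]]
wrist lid [([214.5, 263.9, 95.6, 83.0], 0.9), ([402.5, 65.8, 177.0, 128.5], 0.78), ([409.0, 288.1, 134.3, 137.1], 0.74)]
wrist lid_edge [([408.6, 291.4, 130.0, 136.7], 0.94), ([213.6, 267.1, 97.8, 80.1], 0.89), ([403.6, 63.6, 173.8, 127.3], 0.81)]
wrist tab_tip []
wrist key []
wrist shades_out [([527.0, 355.9, 66.1, 46.9], 0.58)]
wrist vase []
wrist candle []
wrist 0 [[474.0, 221.3], [347.4, 222.4]]
wrist 0.08 [[481.4, 226.4], [350.1, 227.6]]
wrist 0.15 [[488.1, 232.1], [352.5, 233.2]]
```

```bash
python3 -c "
from plant import bot
print(bot.close_job())"
```

```text
the job is handed in; nothing more can be done
None
```

The job is handed in, at about 39 s of the 70 s allowed: the sunglasses are flat on the cork, the key is in the box, and the lid is pressed fully shut. I judged the snap from the press force and the camera fit at 0 rad, since the tab itself was not visible.

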